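# Take the tab-locked transport cap off a spare pump

### The job

Open the port of the spare pump: squeeze the two white tabs of the orange transport cap together and keep them squeezed while you turn the cap anticlockwise (seen from above) until you feel it come up against its stop, then lift it straight off and stand it upright in the blue tray, set down gently and let go. Do not force the cap against the port, pull on it before it is free or crush its tabs, and leave the other parts on the bench where they are.

Things in the scene. Friction and masses are not known exactly. Their poses are not given: they have to be found in the camera images.
- cap: Orange cap, 120 g. Origin: centre of its underside, z up along its axis, tabs at +y and -y. Round plug 36 mm across up to 24 mm, then head 31 mm across, black bar on top to 51 mm. Below the tabs, at the underside, two lugs 12 mm wide, 5.5 mm high reach 26 mm from the axis. Grip the tabs from above, closing along the cap's y, fingertips over 22 mm above the underside.
- tab_a_face (a point): Middle of the +y tab's outer face, tab free, 45 mm above the cap's underside. White upright plate 18 mm wide, 4 mm thick, 16 to 56 mm above the underside. Outer faces of the two tabs: 50 mm apart free, 41 mm squeezed. At 14 to 19.5 mm up a foot sticks out 6.5 mm from the face and locks the cap until the tab is right in. 3 N starts a tab moving, 9 N holds it right in.
- tab_b_face (a point): The same on the -y tab. The tabs are crushed by more than 170 N between fingers and cap (both fingers added); a grip of 20 to 30 N is ample.
- tab_a (a joint): How far the +y tab is pushed in, m: 0 = free, 0.0045 = fully squeezed.
- tab_b (a joint): How far the -y tab is pushed in, m: 0 = free, 0.0045 = fully squeezed.
- pump: Spare gear pump, fixed, grey, foot 150 x 120 mm, body 110 x 95 mm up to 74 mm, round port boss 82 mm across to 90 mm high, shaft along its +x. Origin: centre of its underside. On the boss an dark steel locking ring, 78 mm across, reaches 110 mm above the bench; its angle differs from pump to pump and is not measured.
- port (a point): Port centre, boss top; the cap's underside starts 2 mm above it. Turned anticlockwise the cap comes free 15 to 77 degrees from its start; a solid stop follows about 6 degrees later. A sprung seal lifts the cap with 4 N; drag while turning is below 0.15 N m. At the stop torque rises steeply: stop at 0.3 N m, ease back 3 degrees, lift. Limit between cap and pump: 40 N (contacts added).
- tray: Blue open tray fixed to the bench, 180 x 160 mm outside (x, y), 32 mm high, walls 5 mm, floor 5 mm thick. Origin: centre of its underside.
- tray_in (a point): Centre of the tray's inner floor, 5 mm above the bench.
- bearing: Bystander: steel bearing ring lying flat, 60 mm across, 18 mm high. Origin: centre of its underside.
- roller: Bystander: upright stepped copper roller, 52 mm across at the foot, 85 mm high. Origin: centre of its underside.
- gaskets: Bystander: black stack of gaskets, 90 x 70 x 16 mm. Origin: centre of its underside.
- elbow: Bystander: dark steel elbow fitting standing on its flange, 42 mm across, 48 mm high, side branch 40 mm along its +x. Origin: centre of its underside.
Not all that is in view belongs to the job. What is shaped like the cap but green is not meant.

How it is judged (in metres and radians):
On the way, in this order (a step that is already met when the one before it is completed fails the run):
1. both tabs of the cap are squeezed in (value of joint each of tab_a, tab_b above 0.003 m), for 0.2 s.
2. the cap is off the port and carried upright, at least 35 mm above it (z of cap in the frame of port above 0.035 m and angle between cap's own z axis and vertical below 0.35 rad), for 0.1 s.
At the end, for the whole second after the job is handed in: The cap stands upright (within 7 degrees) and still on the floor of the blue tray, wholly inside its walls (origin within 60 mm along the tray's x and 50 mm along its y of the floor's centre, within 6 mm of the floor), its tabs sprung out again (x of cap in the frame of tray_in between -0.06 and 0.06 m and y of cap in the frame of tray_in between -0.05 and 0.05 m and z of cap in the frame of tray_in below 0.006 m and angle between cap's own z axis and vertical below 0.12 rad and linear speed of cap below 0.02 m/s and value of joint each of tab_a, tab_b below 0.0015 m); the robot touches nothing.
It fails at once if the cap is forced against the pump's port or its stop, or pulled before it is free (more than 40 N between cap and pump) (contact force between cap and pump above 40 N).
It fails at once if the tabs are crushed (fingers press on the cap with more than 170 N, both fingers added) (contact force between the fingers and cap above 170 N).
It fails at once if the cap is dropped or rammed into the tray (more than 40 N between them) (contact force between cap and tray above 40 N).
It fails at once if a bystander part is moved more than 15 mm (distance of any of bearing, roller, gaskets, elbow from where it was at the start of the episode above 0.015 m).
It also fails if it takes over 72 s, if anything falls off the work surface, if the arm or the gripper's body presses on something with over 40 N, if the wrist force passes 120 N, or if a joint passes its speed limit or range.

### The arm

A 6-joint arm with a two-finger parallel gripper is mounted at the origin on the work surface. World frame = base frame: x ahead of the robot, y to its left, z up, the work surface at z = 0. Lengths are in mm, angles in degrees, forces in N, time in s.
With the tool pointing down it reaches from about 350 to 850 mm from the base axis. Payload 8.1 kg.
Tool frame: the origin (TCP) lies at the very end of the fingers, on their centre line; the grasp point (between the pads) lies 19 mm behind it (r.grip_point_offset is the distance from the TCP to the grasp point, in mm); z points along the fingers, y is the line along which they close (so a half turn about z gives the same grasp; the last joint's range is limited). The gripper opens to 85 mm and grips with 20 to 120 N. Pads are 22 mm wide; open, the fingers measure 114 mm over their backs; the gripper's body (76 mm by 85 mm) begins 54 mm behind the grasp point. The pads swing forward as they close: fully open they stand 13 mm farther back than shut.
Start: joints at [66.727, 7.471, 85.268, -0, 87.261, -4.893], TCP at [189.174, 569.402, 231.292] pointing down, gripper open.
Joint ranges: [-169.43, 169.43], [-51.17, 129.36], [1.28, 143.12], [-76.62, 256.62], [0, 156.53], [-152.29, 152.29]. Speed limits (degrees/s): [136.94, 136.94, 159.86, 180, 180, 180].

### API

Orientations are given as [roll, pitch, yaw] about the fixed x, y, z axes, in that order (R = Rz(yaw) Ry(pitch) Rx(roll)).
In Python, from bench import status, eyes, r gives the robot as it stands.
- The arm moves only by the shell command python3 -m handwheel 'ROWS' [FORCE]. ROWS is a JSON object whose one key "series" holds a list that holds one entry, the list of rows, each a list of 7 numbers: the shift along the tool's x, y, z in cm, then the turn, a rotation vector about the tool's x, y, z in rad, then the opening, from 0 (shut) to 1 (fully open). In form: {"series": [[[tx, ty, tz, rx, ry, rz, claw], ...]]}. A call has 1 to 12 rows; each row is the pose to reach, as a shift and turn from the pose commanded when the call began, along the tool's axes at that moment; what a row does not reach only later rows make up. A row lasts 1/8 s, in which the tool goes at most 62.5 mm and 10.7 degrees, less where a joint would pass 70% of its speed; a pose out of reach is approached as far as the arm can. A call with a gripper value outside its range is refused whole. The fingers move at their own pace and stop on an object; FORCE is the grip in N (left out, the last holds). Time passes only in rows, so rows that repeat a pose let the fingers close. It gives the time, the measured TCP pose, the force, the opening and the grip force at its end, in the units of the state.
- status.sense(): the state, without advancing time (a new reading comes with each control period).
- eyes.snapshot(name): name is "scene" or "side" or "wrist"; returns a dict with "img" (400x640x3 uint8, red, green, blue), "mtx" (3x3 intrinsics, pixels), "R" (3x3) and "t" (3): a world point X has camera coordinates R X + t. Camera axes: x right, y down, z forward; pixel columns grow to the right and rows downward; lengths in mm; the calibration is good to about 2 mm. The wrist camera is an equidistant fisheye: a pixel r from the principal point sees the ray r / f radians off the axis. A picture is of the moment at which its call begins. There is no depth.
- r.hand_in(): hands the job in; it is judged then, once.
The state is a dict: "time": time; "joint_pos": joint angles; "qd": joint speeds; "joint_efforts": joint torques, N m; "tool_pos": TCP position; "tcp_rot": TCP orientation; "ft_force": force on the tool from outside, world axes, zero at the start; "wrist_torque": the same for the moment, N m; "finger_gap": finger opening in mm; "grip_force": force on a finger pad.
Only numpy, scipy, OpenCV 4.12 (cv2) and the standard library are available. Lean on these libraries where they do the work, as an engineer would, in place of code of your own. Each camera call takes 0.05 s, during which the arm holds its last target. There are 200 camera calls.

## Working session

There is one attempt and no reset: what is moved stays moved. The work goes in short steps, Python scripts to look and compute and a shell command to move; the robot and the scene stay as the last step left them, time stands still between calls to the robot, and variables do not carry over. Pictures are saved under pics/ and viewed, at most 10 in all, crops included, and the job is handed in when it is done.

```bash
mkdir -p pics; ls
python3 - <<'E'
from bench import status, eyes, r
import cv2,numpy as np,pickle
s=status.sense();print(s)
d={}
for n in ["scene","side","wrist"]:
    p=eyes.snapshot(n);d[n]=p;cv2.imwrite(f"pics/{n}0.png",p["img"][:,:,::-1]);print(n,p["mtx"].tolist(),p["R"].round(4).tolist(),p["t"])
pickle.dump(d,open("d0.pkl","wb"))
E
```

```text
pics
{'time': 0.0, 'joint_pos': array([ 6.67262627e+01,  7.51419129e+00,  8.53290503e+01,  7.79105554e-04,
        8.72611927e+01, -4.89271635e+00]), 'qd': array([ 0.01568134,  0.01581371, -0.02097545,  0.09110372, -0.07357104,
        0.04912825]), 'joint_efforts': array([ 6.95152157e-04, -5.69392741e+01, -5.00551128e+01, -1.33767917e-04,
        1.46391938e-02, -1.87693496e-05]), 'tool_pos': array([188.95616913, 568.8974518 , 230.25617906]), 'tcp_rot': array([-1.79896013e+02, -9.68253922e-03,  1.61618932e+02]), 'ft_force': array([ 0.52733836, -1.06522064,  0.01649449]), 'wrist_torque': array([ 0.03472371,  0.06015392, -0.00292152]), 'grip_force': 0.0, 'finger_gap': 85.2451660697475}
scene [[452.3573656333118, 0.0, 317.3528779365161], [0.0, 452.3573656333118, 191.80034542515966], [0.0, 0.0, 1.0]] [[0.2826, 0.9591, -0.0171], [0.6605, -0.2075, -0.7216], [-0.6956, 0.1926, -0.6921]] [-159.76885791 -322.07615693 1601.67920806]
side [[372.6784034142808, 0.0, 319.2302348590956], [0.0, 372.6784034142808, 196.22009586415686], [0.0, 0.0, 1.0]] [[-0.9988, -0.048, 0.0025], [-0.0357, 0.7071, -0.7063], [0.0321, -0.7055, -0.708]] [ 583.31263598  119.82138572 1118.71591782]
wrist [[309.70691628693146, 0.0, 313.9774268021057], [0.0, 309.70691628693146, 194.2250253994375], [0.0, 0.0, 1.0]] [[0.3143, 0.9493, -0.0003], [0.9056, -0.2997, 0.3002], [0.2849, -0.0946, -0.9539]] [-600.72885159  -39.44592835  378.65087849]
```

View pics/scene0.png

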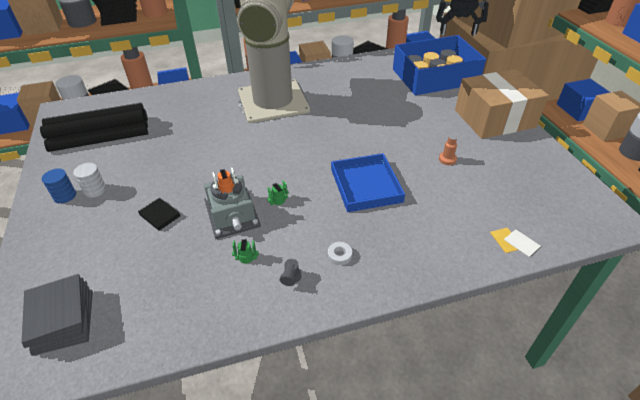

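View pics/side0.png

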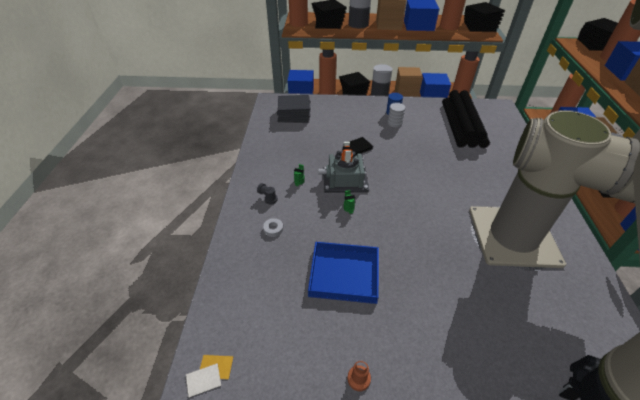

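The scene view shows the orange cap at (226,183) on the grey pump, the tray at (367,181), and green decoys at (278,193) and (244,250). The side view shows the cap at (347,152) and the tray at (345,272).

```bash
cat > h.py <<'E'
import numpy as np,cv2
def ray(p,uv,fish=False):
    K=p["mtx"];x=np.array([(uv[0]-K[0,2])/K[0,0],(uv[1]-K[1,2])/K[1,1]])
    if fish:
        th=np.linalg.norm(x);d=np.r_[x/max(th,1e-9)*np.sin(th),np.cos(th)]
    else: d=np.r_[x,1]
    R=np.array(p["R"]);return -R.T@np.array(p["t"]),R.T@d/np.linalg.norm(d)
def plane(p,uv,z,fish=False):
    o,d=ray(p,uv,fish);return o+d*(z-o[2])/d[2]
def tri(a,b):
    (o1,d1),(o2,d2)=a,b
    s=np.linalg.lstsq(np.c_[d1,-d2],o2-o1,rcond=None)[0];p,q=o1+s[0]*d1,o2+s[1]*d2
    return (p+q)/2,np.linalg.norm(p-q)
def blobs(img,lo,hi,amin=15,win=None):
    h=cv2.cvtColor(img,cv2.COLOR_RGB2HSV);m=cv2.inRange(h,np.array(lo),np.array(hi))
    if win: k=np.zeros_like(m);x0,y0,x1,y1=win;k[y0:y1,x0:x1]=1;m=m*k
    n,l,s,c=cv2.connectedComponentsWithStats(m)
    return m,[(s[i].tolist(),c[i].round(1).tolist()) for i in range(1,n) if s[i][4]>=amin]
E
python3 - <<'E'
import pickle;from h import *
d=pickle.load(open("d0.pkl","rb"))
w={"scene":(205,160,250,200),"side":(330,135,365,170)}
t={"scene":(325,145,410,215),"side":(300,235,385,305)}
P={}
for n in w:
    print(n,blobs(d[n]["img"],(3,150,90),(20,255,255),5,w[n])[1])
    m,b=blobs(d[n]["img"],(105,120,40),(125,255,255),50,t[n]);print(b)
    c=max(cv2.findContours(m,0,2)[0],key=cv2.contourArea)
    ap=cv2.approxPolyDP(cv2.convexHull(c),4,True)[:,0];print(ap.tolist(),[plane(d[n],u,32)[:2].round(0).tolist() for u in ap])
print(tri(ray(d["scene"],(226,183)),ray(d["side"],(347,152))))
# cyl tops etc
for nm,a,b in [("roller",(451,142),(361,367)),("green1",(278,193),(350,203)),("green2",(244,251),(299,175)),("elbow",(290,270),(268,194)),("bearing",(340,252),(273,228))]:
    print(nm,tri(ray(d["scene"],a),ray(d["side"],b)))
S=d["scene"]["img"][150:250,190:310];T=d["side"]["img"][125:225,285:405]
cv2.imwrite("pics/c1.png",cv2.resize(np.vstack([S,T])[:,:,::-1],None,fx=3,fy=3,interpolation=2))
E
```

```text
scene [([218, 171, 16, 22, 231], [225.1, 182.7])]
[([331, 153, 74, 59, 3074], [366.6, 182.2])]
[[382, 153], [404, 193], [403, 201], [347, 211], [331, 162]] [[425.0, 240.0], [600.0, 231.0], [627.0, 216.0], [618.0, 65.0], [419.0, 85.0]]
side [([342, 149, 7, 12, 30], [343.5, 153.6]), ([351, 154, 2, 4, 7], [351.4, 155.3])]
[([308, 242, 71, 62, 3819], [344.5, 272.4])]
[[315, 242], [377, 247], [376, 303], [308, 296]] [[592.0, 77.0], [417.0, 86.0], [430.0, 260.0], [600.0, 249.0]]
(array([ 508.28143005, -221.47288748,  118.71421932]), np.float64(11.137680862095698))
roller (array([476.09256485, 429.57744775,  66.01639683]), np.float64(1.5651496531009996))
green1 (array([491.0770368 , -89.1587347 ,  24.70799986]), np.float64(0.8365960673364484))
green2 (array([ 663.57362855, -211.58971807,   26.23591918]), np.float64(0.8816724315918134))
elbow (array([ 753.71943736, -117.96341384,   26.55349424]), np.float64(5.973638848380985))
bearing (array([722.81922756,  11.59870355,   9.38407872]), np.float64(1.626382004394928))
```

View pics/c1.png

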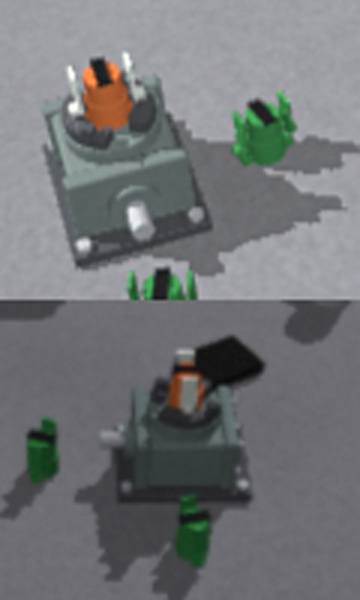

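The enlarged crop shows the orange cap with its white tabs left and right at scene px (214,180) and (232,175), and the grey pump shaft pointing toward +x. The green copies stand separately on the bench.

```bash
cat >> h.py <<'E'
def rows(s,xyz,yaw):
    "shift (cm, tool axes) and rz to reach world xyz / yaw with tool down"
    from scipy.spatial.transform import Rotation as Q
    R=Q.from_euler('xyz',s["tcp_rot"],degrees=True)
    t=R.inv().apply(np.array(xyz)-s["tool_pos"])/10
    rv=(R.inv()*Q.from_euler('xyz',[180,0,yaw],degrees=True)).as_rotvec()
    return t.round(2).tolist(),rv.round(3).tolist()
E
python3 - <<'E'
import pickle;from h import *
from bench import status
d=pickle.load(open("d0.pkl","rb"))
a,b=[plane(d["scene"],u,138) for u in [(214.3,180),(232,175)]];print(a,b)
p=d["wrist"];print(-p["R"].T@p["t"])
s=status.sense();print(rows(s,(450,150,290),90),rows(s,(500,-215,290),0))
E
```

```text
[ 518.16264843 -244.57683489  138.        ] [ 512.91199407 -200.59419958  138.        ]
[116.62971962 594.28318469 372.8707914 ]
([-37.98, -31.54, -5.91], [-0.001, 0.001, 1.25]) ([-54.23, -64.61, -5.87], [-0.001, 0.002, 2.821])
```

```bash
python3 -m handwheel '{"series": [[[-38,-31.5,-5.9,0,0,1.25,1],[-38,-31.5,-5.9,0,0,1.25,1],[-38,-31.5,-5.9,0,0,1.25,1],[-38,-31.5,-5.9,0,0,1.25,1],[-38,-31.5,-5.9,0,0,1.25,1],[-38,-31.5,-5.9,0,0,1.25,1],[-38,-31.5,-5.9,0,0,1.25,1],[-38,-31.5,-5.9,0,0,1.25,1],[-38,-31.5,-5.9,0,0,1.25,1],[-38,-31.5,-5.9,0,0,1.25,1]]]}' 25
python3 -c "
from h import *
from bench import status
print(rows(status.sense(),(515,-222,270),7))"
```

```text
time: 1.4
tool_pos: [450.2, 150.7, 289.9]
tcp_rot: [-179.9, -0.0, 89.9]
ft_force: [-0.3, 0.0, 0.2]
finger_gap: 85.6
grip_force: 0.0
([-37.26, 6.52, 1.98], [-0.001, 0.0, 1.448])
```

```bash
python3 -m handwheel '{"series": [[[-37.3,6.5,2,0,0,1.448,1],[-37.3,6.5,2,0,0,1.448,1],[-37.3,6.5,2,0,0,1.448,1],[-37.3,6.5,2,0,0,1.448,1],[-37.3,6.5,2,0,0,1.448,1],[-37.3,6.5,2,0,0,1.448,1],[-37.3,6.5,2,0,0,1.448,1],[-37.3,6.5,2,0,0,1.448,1],[-37.3,6.5,2,0,0,1.448,1],[-37.3,6.5,2,0,0,1.448,1],[-37.3,6.5,2,0,0,1.448,1]]]}'
python3 - <<'E'
from h import *
from bench import eyes,status
import pickle
d={n:eyes.snapshot(n) for n in ["wrist","scene","side"]};pickle.dump(d,open("d1.pkl","wb"))
I=d["wrist"]["img"]
cv2.imwrite("pics/w1.png",cv2.resize(I[50:350,120:520,::-1],None,fx=2,fy=2))
print(blobs(I,(3,150,60),(20,255,255),30)[1])
E
```

```text
time: 2.78
tool_pos: [515.7, -221.6, 270.4]
tcp_rot: [180.0, -0.0, 7.2]
ft_force: [0.6, -0.3, 0.6]
finger_gap: 85.3
grip_force: 0.0
[([294, 167, 39, 42, 890], [312.6, 185.3])]
```

View pics/w1.png

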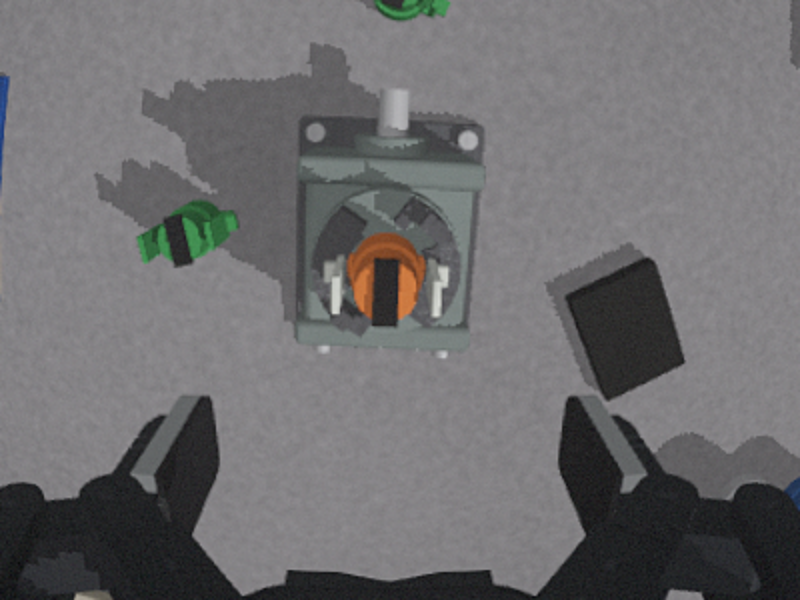

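The wrist view shows the cap near the middle (crop (386,285)). Its tab tops are at crop (337,296) and (437,300), and the black bar runs from (385,258) to (385,326). I'll measure these precisely.

Run:
```python
from h import *
import pickle
from bench import status
d=pickle.load(open("d1.pkl","rb"));p=d["wrist"];I=p["img"]
f=lambda u,z:plane(p,u,z,True)
m,b=blobs(I,(0,0,190),(180,45,255),12,(270,170,350,215));print(b)
C=[]
for c in cv2.findContours(m,0,2)[0]:
    if cv2.contourArea(c)<12: continue
    q=cv2.minAreaRect(c);P=[f(u,148)[:2] for u in cv2.boxPoints(q)];print(q,np.round(P,1).tolist());C.append(np.mean(P,0))
m,b=blobs(I,(0,0,0),(180,120,45),20,(298,170,330,220));print("bar",b)
ys,xs=np.nonzero(m);q=cv2.minAreaRect(np.c_[xs,ys].astype(np.float32));P=[f(u,143)[:2] for u in cv2.boxPoints(q)];print(np.round(P,1).tolist(),np.mean(P,0))
if len(C)==2: print("mid",np.mean(C,0),C[0]-C[1],np.linalg.norm(C[0]-C[1]))
t=status.sense();print(t["tool_pos"],t["tcp_rot"])
# finger symmetric check
o,_=ray(p,(0,0));print("cam",o)
```

```text
[([337, 184, 7, 24, 80], [339.4, 194.8]), ([286, 189, 4, 18, 71], [287.5, 197.4])]
((287.5, 197.5), (17.0, 3.0), 90.0) [[511.4, -195.8], [511.7, -198.5], [495.7, -200.1], [495.4, -197.4]]
((339.2530822753906, 195.30084228515625), (5.53974723815918, 23.769380569458008), 14.931416511535645) [[500.8, -240.3], [522.9, -242.5], [522.2, -247.5], [500.0, -245.3]]
bar [([306, 179, 13, 34, 178], [312.2, 194.9])]
[[490.0, -216.3], [521.7, -214.3], [522.4, -224.4], [490.7, -226.7]] [ 506.20705182 -220.40332874]
mid [ 507.51671145 -220.92531683] [-7.92445377 45.9589121 ] 46.637094349295
[ 515.51278751 -222.10239981  270.37850726] [ 1.79994071e+02 -4.64861341e-03  7.10157727e+00]
cam [ 592.03588342 -211.00925456  412.89110384]
```

Run:
```python
from h import *
import pickle
d=pickle.load(open("d1.pkl","rb"));p=d["wrist"];I=p["img"]
g=cv2.cvtColor(I,cv2.COLOR_RGB2GRAY)
print(g[180:212,281:294]);print(g[180:212,332:347])
```

```text
[[ 65  89  98  99  96  98  93 113 136 133 118 100  93]
 [ 80 117 136 131 127 127 129 124 128 127 107  89  91]
 [ 77 135 152 151 151 154 139 127 129 124 105  92  85]
 [ 79 139 164 159 158 157 141 127 130 121 103  84  87]
 [ 85 140 157 154 155 149 134 130 127 126  96  82  88]
 [ 80 139 160 157 156 138 129 126 132 143 108  87  87]
 [ 83 137 163 156 158 145 130 128 133 151 105  85  72]
 [ 79 138 160 155 151 130 118 115 122 163 109  81  83]
 [ 87 138 163 153 143 162 164 168 173 164 107  82  64]
 [105 144 157 154 143 198 201 210 209 157 112  81  61]
 [106 145 161 158 141 201 202 207 206 155 106  76  61]
 [100 113 124 120 107 199 202 206 205 155 105  79  65]
 [ 93  94  92  98 120 201 202 206 207 156 101 100  85]
 [ 92  87  87  99 122 203 204 205 205 157 104  99  92]
 [ 95  97  93 101 120 203 202 206 201 153 119 104  89]
 [104  94  88  96 127 204 205 204 201 154 146 123 104]
 [ 99  95  89  93 125 201 206 207 204 154 153 119  96]
 [104  89 106 116 128 204 206 207 205 155 118 102  96]
 [ 90  85  94 105 127 205 204 209 208 157  99  89  89]
 [ 71  76  89  88 125 205 206 207 207 157  83  64  83]

[... 1977 characters left out ...]
4 120]
 [ 90  88 102 111 158 206 206 221 175  71  87  94  93 101 121]
 [ 90  84  95 110 164 206 207 223 176  71  86  91  93 121 133]
 [ 96  88  98 115 166 210 210 206 159  78  94  99 112 125 130]
 [ 98  93  92 118 167 210 211 194 142  80  93 107 126 132 128]
 [ 99 106  99 118 169 210 213 195 140  77  97 121 128 130 130]
 [113 111  92 113 174 214 215 196 139  81 107 137 132 130 128]
 [ 92  91  80 128 184 219 225 198 144 106 129 132 131 130 132]
 [ 91  89  89 108 141 165 164 145 122 120 135 130 134 128 130]
 [ 86  99  97 100  95  90 101 110 123 128 134 128 128 133 129]
 [ 90 102 106  91  93  93 113 131 136 135 132 132 130 132 133]
 [ 92  90  98 111 111 119 139 130 132 133 133 132 130 128 133]]
```

Run:
```python
from h import *
import pickle
from bench import status
d=pickle.load(open("d1.pkl","rb"));p=d["wrist"]
f=lambda u,z:plane(p,u,z,True)[:2]
L=f((287.6,197.4),148);R=f((338.1,199.3),148);v=L-R
print(L,R,(L+R)/2,np.linalg.norm(v),np.degrees(np.arctan2(-v[0],v[1])))
```

```text
[ 503.73293796 -198.02546992] [ 507.72535501 -243.43850876] [ 505.72914649 -220.73198934] 45.588194642821804 5.024152862066351
```

Run:
```python
from h import *
from bench import status
s=status.sense();print(rows(s,(506,-220.6,160),5),rows(s,(506,-220.6,119),5))
```

```text
([-0.93, -0.27, 11.04], [0.0, -0.0, 0.037]) ([-0.93, -0.27, 15.14], [0.0, -0.0, 0.037])
```

```bash
python3 -m handwheel '{"series": [[[-0.93,-0.27,3,0,0,0.037,1],[-0.93,-0.27,6,0,0,0.037,1],[-0.93,-0.27,9,0,0,0.037,1],[-0.93,-0.27,11,0,0,0.037,1],[-0.93,-0.27,13,0,0,0.037,0.9],[-0.93,-0.27,14.3,0,0,0.037,0.8],[-0.93,-0.27,15.14,0,0,0.037,0.7],[-0.93,-0.27,15.14,0,0,0.037,0.68],[-0.93,-0.27,15.14,0,0,0.037,0.66],[-0.93,-0.27,15.14,0,0,0.037,0.66]]]}' 25
python3 - <<'E'
from h import *
from bench import eyes,status
print(status.sense()["wrist_torque"])
p=eyes.snapshot("wrist")
cv2.imwrite("pics/w2.png",cv2.resize(p["img"][100:400,120:520,::-1],None,fx=2,fy=2))
E
```

```text
time: 4.18
tool_pos: [506.4, -221.1, 119.7]
tcp_rot: [180.0, -0.1, 4.9]
ft_force: [-0.7, -0.1, 0.3]
finger_gap: 56.2
grip_force: 0.0
[ 0.00807124  0.02894166 -0.0301368 ]
```

View pics/w2.png

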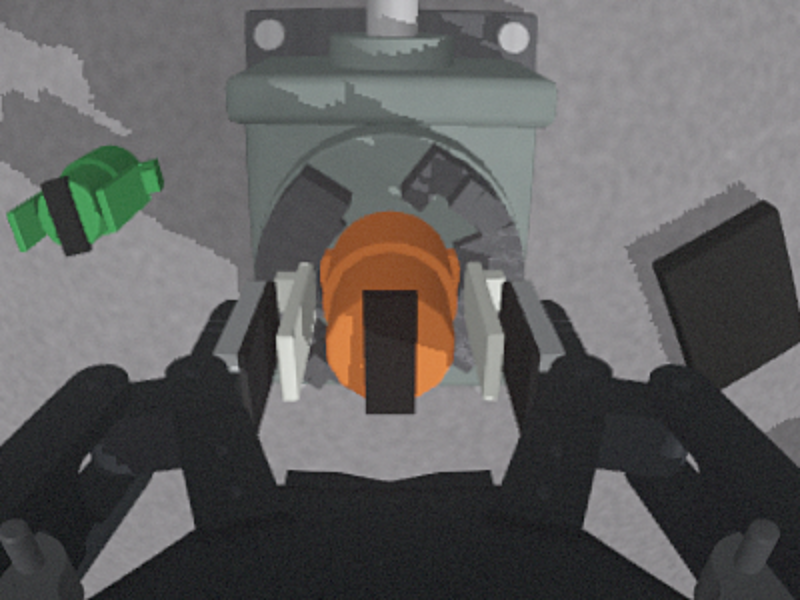

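The pads straddle both white tabs evenly (left gap near (277,330), right near (500,330)) and sit above the ring. I can squeeze now.

```bash
python3 -m handwheel '{"series": [[[0,0,0,0,0,0,0.6],[0,0,0,0,0,0,0.57],[0,0,0,0,0,0,0.54]]]}' 25
python3 -m handwheel '{"series": [[[0,0,0,0,0,0,0.5],[0,0,0,0,0,0,0.45],[0,0,0,0,0,0,0.4],[0,0,0,0,0,0,0.4],[0,0,0,0,0,0,0.4],[0,0,0,0,0,0,0.4]]]}' 25
python3 -c "
from bench import status
print(status.sense()['wrist_torque'])"
```

```text
time: 4.6
tool_pos: [506.1, -221.0, 119.4]
tcp_rot: [180.0, -0.0, 4.9]
ft_force: [-0.3, -0.1, 2.9]
finger_gap: 46.0
grip_force: 5.5
time: 5.35
tool_pos: [506.2, -221.0, 119.8]
tcp_rot: [180.0, -0.0, 4.9]
ft_force: [-2.6, 0.7, 8.7]
finger_gap: 39.0
grip_force: 24.6
[ 0.13350337  0.42049628 -0.01201499]
```

```bash
cat > chk.py <<'E'
import sys
from bench import status
s=status.sense();t=s["wrist_torque"];f=s["ft_force"]
print("yaw %.2f tz %.3f f"%(s["tcp_rot"][2],t[2]),f.round(1),"gap %.1f"%s["finger_gap"])
sys.exit(abs(t[2])>0.22 or abs(f).max()>20)
E
T='python3 -m handwheel'
python3 -m handwheel '{"series": [[[0,0,0,0,0,-0.02,0.4],[0,0,0,0,0,-0.04,0.4],[0,0,0,0,0,-0.06,0.4],[0,0,0,0,0,-0.08,0.4],[0,0,0,0,0,-0.08,0.4]]]}' >/dev/null && python3 chk.py && python3 -m handwheel '{"series": [[[0,0,0,0,0,-0.02,0.4],[0,0,0,0,0,-0.04,0.4],[0,0,0,0,0,-0.06,0.4],[0,0,0,0,0,-0.08,0.4],[0,0,0,0,0,-0.08,0.4]]]}' >/dev/null && python3 chk.py
```

```text
yaw 9.52 tz -0.018 f [-1.7  0.4  7. ] gap 39.4False
```

```bash
sed -i 's/sys.exit(\(.*\))$/sys.exit(int(\1))/' chk.py
python3 -m handwheel '{"series": [[[0,0,0,0,0,-0.02,0.4],[0,0,0,0,0,-0.04,0.4],[0,0,0,0,0,-0.06,0.4],[0,0,0,0,0,-0.08,0.4],[0,0,0,0,0,-0.08,0.4]]]}' >/dev/null && python3 chk.py && python3 -m handwheel '{"series": [[[0,0,0,0,0,-0.02,0.4],[0,0,0,0,0,-0.04,0.4],[0,0,0,0,0,-0.06,0.4],[0,0,0,0,0,-0.06,0.4]]]}' >/dev/null && python3 chk.py
python3 - <<'E'
from h import *
from bench import eyes
p=eyes.snapshot("wrist")
cv2.imwrite("pics/w3.png",cv2.resize(p["img"][100:400,120:520,::-1],None,fx=2,fy=2))
E
```

```text
yaw 14.10 tz -0.025 f [-0.1 -0.5  6.1] gap 39.0
yaw 17.54 tz 0.049 f [-0.   0.6  7.2] gap 38.8
```

View pics/w3.png

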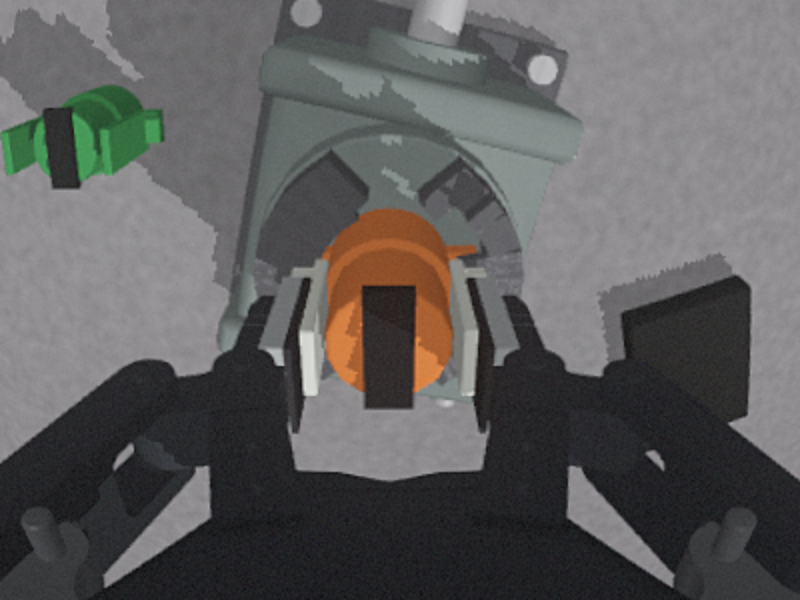

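The bar and tabs stay aligned with the fingers while the pump has rotated in view, so the cap turns with the gripper. I'll go on in small checked steps.

```bash
python3 -m handwheel '{"series": [[[0,0,0,0,0,-0.018,0.4],[0,0,0,0,0,-0.035,0.4],[0,0,0,0,0,-0.035,0.4]]]}' >/dev/null && python3 chk.py && 
python3 -m handwheel '{"series": [[[0,0,0,0,0,-0.018,0.4],[0,0,0,0,0,-0.035,0.4],[0,0,0,0,0,-0.035,0.4]]]}' >/dev/null && python3 chk.py && 
python3 -m handwheel '{"series": [[[0,0,0,0,0,-0.018,0.4],[0,0,0,0,0,-0.035,0.4],[0,0,0,0,0,-0.035,0.4]]]}' >/dev/null && python3 chk.py && 
python3 -m handwheel '{"series": [[[0,0,0,0,0,-0.018,0.4],[0,0,0,0,0,-0.035,0.4],[0,0,0,0,0,-0.035,0.4]]]}' >/dev/null && python3 chk.py && 
python3 -m handwheel '{"series": [[[0,0,0,0,0,-0.018,0.4],[0,0,0,0,0,-0.035,0.4],[0,0,0,0,0,-0.035,0.4]]]}' >/dev/null && python3 chk.py && 
python3 -m handwheel '{"series": [[[0,0,0,0,0,-0.018,0.4],[0,0,0,0,0,-0.035,0.4],[0,0,0,0,0,-0.035,0.4]]]}' >/dev/null && python3 chk.py && 
python3 -m handwheel '{"series": [[[0,0,0,0,0,-0.018,0.4],[0,0,0,0,0,-0.035,0.4],[0,0,0,0,0,-0.035,0.4]]]}' >/dev/null && python3 chk.py && 
python3 -m handwheel '{"series": [[[0,0,0,0,0,-0.018,0.4],[0,0,0,0,0,-0.035,0.4],[0,0,0,0,0,-0.035,0.4]]]}' >/dev/null && python3 chk.py
```

```text
yaw 19.54 tz 0.033 f [-0.5  0.6  6.5] gap 38.7
yaw 21.55 tz -0.007 f [0.5 1.1 7. ] gap 38.8
yaw 23.55 tz -0.022 f [0.2 0.8 7. ] gap 39.1
yaw 25.56 tz 0.024 f [-0.3  0.3  6.1] gap 38.9
yaw 27.56 tz -0.039 f [-0.8 -0.4  6.7] gap 38.7
yaw 29.57 tz -0.000 f [-1.   0.4  6.7] gap 39.1
yaw 31.57 tz -0.025 f [-0.2 -1.   5.6] gap 38.9
yaw 33.58 tz -0.029 f [-0.2  0.2  7. ] gap 39.0
```

```bash
python3 -m handwheel '{"series": [[[0,0,0,0,0,-0.018,0.4],[0,0,0,0,0,-0.035,0.4],[0,0,0,0,0,-0.035,0.4]]]}' >/dev/null && python3 chk.py && 
python3 -m handwheel '{"series": [[[0,0,0,0,0,-0.018,0.4],[0,0,0,0,0,-0.035,0.4],[0,0,0,0,0,-0.035,0.4]]]}' >/dev/null && python3 chk.py && 
python3 -m handwheel '{"series": [[[0,0,0,0,0,-0.018,0.4],[0,0,0,0,0,-0.035,0.4],[0,0,0,0,0,-0.035,0.4]]]}' >/dev/null && python3 chk.py && 
python3 -m handwheel '{"series": [[[0,0,0,0,0,-0.018,0.4],[0,0,0,0,0,-0.035,0.4],[0,0,0,0,0,-0.035,0.4]]]}' >/dev/null && python3 chk.py && 
python3 -m handwheel '{"series": [[[0,0,0,0,0,-0.018,0.4],[0,0,0,0,0,-0.035,0.4],[0,0,0,0,0,-0.035,0.4]]]}' >/dev/null && python3 chk.py && 
python3 -m handwheel '{"series": [[[0,0,0,0,0,-0.018,0.4],[0,0,0,0,0,-0.035,0.4],[0,0,0,0,0,-0.035,0.4]]]}' >/dev/null && python3 chk.py && 
python3 -m handwheel '{"series": [[[0,0,0,0,0,-0.018,0.4],[0,0,0,0,0,-0.035,0.4],[0,0,0,0,0,-0.035,0.4]]]}' >/dev/null && python3 chk.py && 
python3 -m handwheel '{"series": [[[0,0,0,0,0,-0.018,0.4],[0,0,0,0,0,-0.035,0.4],[0,0,0,0,0,-0.035,0.4]]]}' >/dev/null && python3 chk.py && 
python3 -m handwheel '{"series": [[[0,0,0,0,0,-0.018,0.4],[0,0,0,0,0,-0.035,0.4],[0,0,0,0,0,-0.035,0.4]]]}' >/dev/null && python3 chk.py && 
python3 -m handwheel '{"series": [[[0,0,0,0,0,-0.018,0.4],[0,0,0,0,0,-0.035,0.4],[0,0,0,0,0,-0.035,0.4]]]}' >/dev/null && python3 chk.py && 
python3 -m handwheel '{"series": [[[0,0,0,0,0,-0.018,0.4],[0,0,0,0,0,-0.035,0.4],[0,0,0,0,0,-0.035,0.4]]]}' >/dev/null && python3 chk.py && 
python3 -m handwheel '{"series": [[[0,0,0,0,0,-0.018,0.4],[0,0,0,0,0,-0.035,0.4],[0,0,0,0,0,-0.035,0.4]]]}' >/dev/null && python3 chk.py
```

```text
yaw 35.59 tz 0.009 f [-0.3  0.3  6.9] gap 39.3
yaw 37.59 tz -0.040 f [ 0.7 -0.2  7.6] gap 38.9
yaw 39.60 tz -0.033 f [-0.2  0.3  6.3] gap 38.6
yaw 41.60 tz -0.062 f [ 0.  -0.2  6.3] gap 39.3
yaw 43.61 tz -0.021 f [-0.2  0.3  6.1] gap 39.0
yaw 45.61 tz -0.011 f [-0.2  0.7  6.8] gap 39.0
yaw 47.62 tz -0.042 f [-0.4 -0.2  6.7] gap 39.2
yaw 49.62 tz 0.022 f [-0.7  0.9  6.6] gap 39.3
yaw 51.63 tz -0.008 f [-1.   0.2  6.3] gap 39.1
yaw 53.63 tz 0.003 f [-0.7  0.6  7.6] gap 39.0
yaw 55.64 tz 0.018 f [0.7 1.3 7.5] gap 39.1
yaw 57.64 tz -0.140 f [-0.1  0.2  7.1] gap 38.9
```

```bash
python3 -m handwheel '{"series": [[[0,0,0,0,0,-0.01,0.4],[0,0,0,0,0,-0.01,0.4]]]}' >/dev/null && python3 chk.py && 
python3 -m handwheel '{"series": [[[0,0,0,0,0,-0.01,0.4],[0,0,0,0,0,-0.01,0.4]]]}' >/dev/null && python3 chk.py && 
python3 -m handwheel '{"series": [[[0,0,0,0,0,-0.01,0.4],[0,0,0,0,0,-0.01,0.4]]]}' >/dev/null && python3 chk.py && 
python3 -m handwheel '{"series": [[[0,0,0,0,0,-0.01,0.4],[0,0,0,0,0,-0.01,0.4]]]}' >/dev/null && python3 chk.py
```

```text
yaw 58.20 tz -0.131 f [-0.7 -0.8  6.3] gap 38.9
yaw 58.76 tz -0.304 f [-0.3  0.7  7. ] gap 39.5
```

At the stop (53.9° turned, 0.30 N m). Now easing back and lifting carefully.

```bash
python3 -m handwheel '{"series": [[[0,0,0,0,0,0.026,0.4],[0,0,0,0,0,0.052,0.4],[0,0,0,0,0,0.052,0.4]]]}' >/dev/null && python3 chk.py && 
python3 -m handwheel '{"series": [[[0,0,-0.05,0,0,0,0.4],[0,0,-0.1,0,0,0,0.4],[0,0,-0.1,0,0,0,0.4]]]}' && python3 chk.py && 
python3 -m handwheel '{"series": [[[0,0,-0.05,0,0,0,0.4],[0,0,-0.1,0,0,0,0.4],[0,0,-0.1,0,0,0,0.4]]]}' >/dev/null && python3 chk.py && 
python3 -m handwheel '{"series": [[[0,0,-0.1,0,0,0,0.4],[0,0,-0.2,0,0,0,0.4],[0,0,-0.2,0,0,0,0.4]]]}' && python3 chk.py
```

```text
yaw 55.78 tz 0.011 f [-0.6  0.5  7. ] gap 38.6
time: 15.9
tool_pos: [506.5, -221.1, 120.3]
tcp_rot: [179.9, -0.0, 55.8]
ft_force: [2.6, -1.8, 3.7]
finger_gap: 39.0
grip_force: 24.8
yaw 55.79 tz 0.022 f [ 2.6 -1.8  3.7] gap 39.0
yaw 55.79 tz 0.034 f [ 2.7 -0.8  3. ] gap 38.9
time: 16.65
tool_pos: [505.5, -220.6, 122.6]
tcp_rot: [-179.9, 0.0, 55.8]
ft_force: [1.9, -1.4, 2.2]
finger_gap: 39.0
grip_force: 25.0
yaw 55.79 tz 0.038 f [ 1.9 -1.4  2.2] gap 39.0
```

```bash
python3 -m handwheel '{"series": [[[0,0,-0.15,0,0,0,0.4],[0,0,-0.3,0,0,0,0.4],[0,0,-0.3,0,0,0,0.4]]]}' >/dev/null && python3 chk.py && 
python3 -m handwheel '{"series": [[[0,0,-0.2,0,0,0,0.4],[0,0,-0.4,0,0,0,0.4],[0,0,-0.6,0,0,0,0.4],[0,0,-0.6,0,0,0,0.4]]]}' >/dev/null && python3 chk.py && 
python3 -m handwheel '{"series": [[[0,0,-0.5,0,0,0,0.4],[0,0,-1,0,0,0,0.4],[0,0,-1.5,0,0,0,0.4],[0,0,-2.2,0,0,0,0.4],[0,0,-3,0,0,0,0.4],[0,0,-4,0,0,0,0.4],[0,0,-5.5,0,0,0,0.4],[0,0,-7,0,0,0,0.4],[0,0,-8.5,0,0,0,0.4],[0,0,-8.5,0,0,0,0.4]]]}' && python3 chk.py
python3 - <<'E'
from h import *
from bench import eyes
import pickle
d={n:eyes.snapshot(n) for n in ["wrist","scene","side"]};pickle.dump(d,open("d2.pkl","wb"))
I=np.vstack([d["wrist"]["img"][100:400,120:520]])
S=cv2.resize(d["scene"]["img"][130:230,180:280],(300,300),interpolation=2)
cv2.imwrite("pics/w4.png",np.hstack([I,S])[:,:,::-1])
E
```

```text
yaw 55.80 tz -0.017 f [ 1.1 -0.2 -2.4] gap 39.1
yaw 55.80 tz -0.022 f [ 1.   0.7 -0.9] gap 38.9
time: 18.77
tool_pos: [506.9, -221.3, 219.1]
tcp_rot: [179.8, -0.0, 55.8]
ft_force: [-0.2, 0.6, -1.0]
finger_gap: 38.6
grip_force: 25.4
yaw 55.80 tz -0.012 f [-0.2  0.6 -1. ] gap 38.6
```

View pics/w4.png

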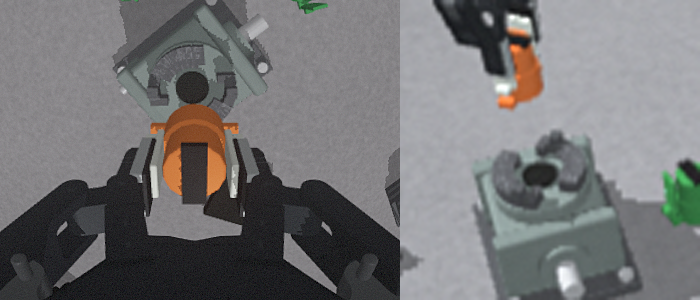

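The wrist view and scene inset show the cap upright in the fingers with both lugs clear, and the port is empty at (192,87). Next I carry it to the tray.

Run:
```python
from h import *
from bench import status
print(rows(status.sense(),(509,160,150),55.8))
```

```text
([31.67, -21.12, 6.65], [-0.001, 0.0, -0.0])
```

```bash
python3 -m handwheel '{"series": [[[1.5,-1,0,0,0,0,0.4],[4.5,-3,0,0,0,0,0.4],[8,-5.3,0,0,0,0,0.4],[11.5,-7.7,0,0,0,0,0.4],[15,-10,0,0,0,0,0.4],[18.5,-12.3,0,0,0,0,0.4],[22,-14.7,0,0,0,0,0.4],[25.5,-17,0,0,0,0,0.4],[28.5,-19,0,0,0,0,0.4],[30.7,-20.5,0,0,0,0,0.4],[31.7,-21.1,0,0,0,0,0.4],[31.7,-21.1,0,0,0,0,0.4]]]}'
python3 - <<'E'
from h import *
from bench import eyes,status
p=eyes.snapshot("wrist")
m,b=blobs(p["img"],(105,120,30),(125,255,255),300);print(b)
c=max(cv2.findContours(m,0,2)[0],key=cv2.contourArea)
ap=cv2.approxPolyDP(cv2.convexHull(c),6,True)[:,0]
print([(u.tolist(),plane(p,u,32,True)[:2].round(0).tolist()) for u in ap])
cv2.imwrite("pics/w5.png",p["img"][:,:,::-1])
E
```

```text
time: 20.42
tool_pos: [509.1, 160.5, 216.5]
tcp_rot: [-180.0, 0.0, 55.9]
ft_force: [-0.0, -0.7, -2.2]
finger_gap: 38.6
grip_force: 25.4
[([210, 68, 206, 169, 19309], [316.0, 157.9]), ([0, 108, 17, 68, 578], [5.1, 142.3])]
[([349, 68], [602.0, 233.0]), ([415, 193], [592.0, 77.0]), ([359, 225], [517.0, 80.0]), ([264, 236], [418.0, 130.0]), ([210, 153], [426.0, 244.0])]
```

View pics/w5.png

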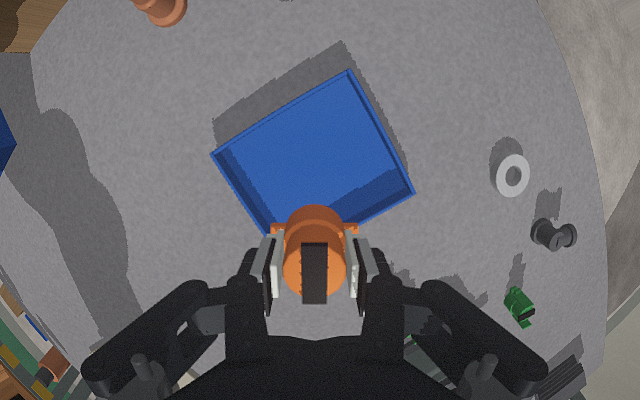

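The wrist view shows the tray corners at (349,68), (415,193) and (210,153). That puts the tray centre at (509,160), directly below the cap, so I can lower it.

```bash
cat > chz.py <<'E'
import sys
from bench import status
s=status.sense();print("z %.1f f"%s["tool_pos"][2],s["ft_force"].round(1));sys.exit(int(s["ft_force"][2]>3))
E
python3 -m handwheel '{"series": [[[0,0,2,0,0,0,0.4],[0,0,5,0,0,0,0.4],[0,0,8,0,0,0,0.4],[0,0,11,0,0,0,0.4],[0,0,14,0,0,0,0.4],[0,0,16,0,0,0,0.4],[0,0,17,0,0,0,0.4],[0,0,17.5,0,0,0,0.4],[0,0,17.7,0,0,0,0.4],[0,0,17.7,0,0,0,0.4]]]}' >/dev/null; python3 chz.py &&
python3 -m handwheel '{"series": [[[0,0,0.05,0,0,0,0.4],[0,0,0.1,0,0,0,0.4],[0,0,0.1,0,0,0,0.4]]]}' >/dev/null && python3 chz.py &&
python3 -m handwheel '{"series": [[[0,0,0.05,0,0,0,0.4],[0,0,0.1,0,0,0,0.4],[0,0,0.1,0,0,0,0.4]]]}' >/dev/null && python3 chz.py &&
python3 -m handwheel '{"series": [[[0,0,0.05,0,0,0,0.4],[0,0,0.1,0,0,0,0.4],[0,0,0.1,0,0,0,0.4]]]}' >/dev/null && python3 chz.py &&
python3 -m handwheel '{"series": [[[0,0,0.05,0,0,0,0.4],[0,0,0.1,0,0,0,0.4],[0,0,0.1,0,0,0,0.4]]]}' >/dev/null && python3 chz.py &&
python3 -m handwheel '{"series": [[[0,0,0.05,0,0,0,0.4],[0,0,0.1,0,0,0,0.4],[0,0,0.1,0,0,0,0.4]]]}' >/dev/null && python3 chz.py &&
python3 -m handwheel '{"series": [[[0,0,0.05,0,0,0,0.4],[0,0,0.1,0,0,0,0.4],[0,0,0.1,0,0,0,0.4]]]}' >/dev/null && python3 chz.py
```

```text
z 40.5 f [-1.  -0.4 -1.6]
z 39.0 f [ 0.1 -0.4 -1.5]
z 37.8 f [-0.4 -0.2 -1. ]
z 36.8 f [ 0.  -0.6 -1.8]
z 35.8 f [-0.9 -0.  -1.1]
z 34.8 f [-0.1 -0.8 -2.1]
z 34.6 f [-3.2 -1.3  4.9]
```

```bash
python3 -m handwheel '{"series": [[[0,0,0,0,0,0,0.5],[0,0,0,0,0,0,0.56],[0,0,0,0,0,0,0.62],[0,0,0,0,0,0,0.68],[0,0,0,0,0,0,0.75],[0,0,0,0,0,0,0.85],[0,0,0,0,0,0,0.9],[0,0,0,0,0,0,0.9]]]}' &&
python3 -m handwheel '{"series": [[[0,0,-1,0,0,0,0.9],[0,0,-2,0,0,0,0.9],[0,0,-4,0,0,0,0.9],[0,0,-7,0,0,0,0.9],[0,0,-11,0,0,0,0.9],[0,0,-15,0,0,0,0.9],[0,0,-18,0,0,0,0.9],[0,0,-18,0,0,0,0.9]]]}'
python3 - <<'E'
from h import *
from bench import eyes
w,s,q=[eyes.snapshot(n) for n in ("wrist","side","scene")]
c=lambda p:cv2.resize(p,(400,300),interpolation=2)
cv2.imwrite("pics/w6.png",np.hstack([c(w["img"][50:350,120:520]),c(q["img"][140:230,310:430])])[:,:,::-1])
a=blobs(q["img"],(3,150,90),(20,255,255),8,(330,130,410,210))[1];b=blobs(s["img"],(3,150,90),(20,255,255),8,(305,235,380,305))[1]
print(a,b)
if a and b: print(tri(ray(q,a[0][1]),ray(s,b[0][1])))
E
```

```text
time: 24.98
tool_pos: [509.6, 160.0, 33.9]
tcp_rot: [180.0, 0.0, 55.8]
ft_force: [0.0, 0.6, -0.3]
finger_gap: 76.8
grip_force: 0.0
time: 25.98
tool_pos: [511.6, 160.4, 218.4]
tcp_rot: [179.7, -0.3, 55.8]
ft_force: [0.8, -0.7, -0.4]
finger_gap: 76.9
grip_force: 0.0
[([362, 172, 11, 18, 69], [368.9, 179.7])] [([336, 259, 16, 20, 162], [343.4, 269.8])]
(array([512.8459519 , 163.58390614,  24.88325267]), np.float64(4.850904624963089))
```

View pics/w6.png

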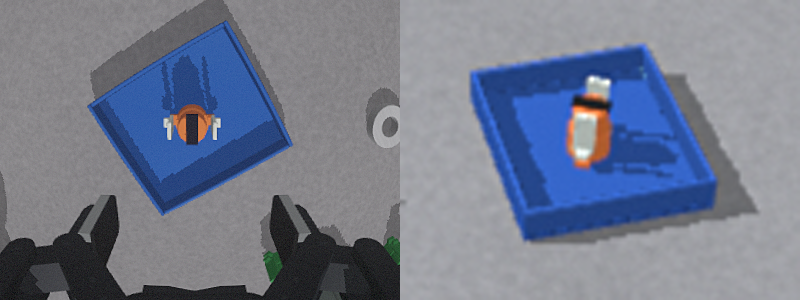

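The cap stands upright mid-tray at (192,125), with its tabs sprung out and the gripper clear. I'm handing in.

```bash
python3 -c "
from bench import r
print(r.hand_in())"
```

```text
the job is handed in; nothing more can be done
None
```

The job is handed in (no verdict came back): the cap was squeezed, turned 54° anticlockwise to its stop, eased back 3°, lifted off and stood upright in the middle of the blue tray with its tabs sprung out, in about 26 s of the 72 s allowed.

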